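Rehang an incubator door and hold it for the hinge pin

ROBOT

A 6-joint arm with a two-finger parallel gripper is mounted at the origin on a cart in front of the work surface, level with it; the furniture and walls round the work are solid. World frame = base frame: x ahead of the robot, y to its left, z up, the work surface at z = 0. Lengths are in m, angles in rad, forces in N, time in s.
With the tool pointing down it reaches from about 0.15 to 0.775 m from the base axis. Payload 6.1 kg.
Tool frame: the origin (TCP) lies at the very end of the fingers, on their centre line; the grasp point (between the pads) lies 19 mm behind it (pinch_z is the z of the grasp point in the tool frame, in m); z points along the fingers, y is the line along which they close (so a half turn about z gives the same grasp; the last joint's range is limited). The gripper opens to 85 mm and grips with 20 to 120 N. Pads are 22 mm wide; open, the fingers measure 114 mm over their backs; the gripper's body (76 mm by 85 mm) begins 54 mm behind the grasp point. The pads swing forward as they close: fully open they stand 13 mm farther back than shut.
Start: joints at [1.27, 0.126, -0.04, 1.405, 0, 1.571], TCP at [0.156, 0.501, 0.231] pointing down, gripper open.
Joint ranges: [-2.72, 2.72], [-0.95, 1.95], [-1.27, 1.35], [-1.78, 2.02], [-1.46, 1.47], [-3.14, 3.14]. Speed limits (rad/s): [2.39, 2.39, 3.01, 3.14, 3.14, 3.14].

INTERFACE

Orientations are given as a unit quaternion [x, y, z, w].
In Python, from plant import * gives the robot as it stands.
- The arm moves only by the tool drive_tool, never from a script. Its argument "rows" is a list of rows, each an object of numbers: "jaw": the opening in per cent of the stroke, from 0 (shut) to 100 (fully open); "x", "y", "z": the shift along the tool's x, y, z in m; "wx", "wy", "wz": the turn, a rotation vector about the tool's x, y, z in degrees. In form: [{"jaw": .., "x": .., "y": .., "z": .., "wx": .., "wy": .., "wz": ..}, ...]. A call has exactly 10 rows; each row shifts and turns the commanded pose from where the row before left it, along the tool's axes as they then stand; what a row does not reach is not made up. A row lasts 1/8 s, in which the tool goes at most 62.5 mm and 10.7 degrees, less where a joint would pass 70% of its speed; a pose out of reach is approached as far as the arm can. A call is refused whole if a number of a shift passes 0.0625 or a number of a turn 10.7, either way. A call with a gripper value outside its range is refused whole. The fingers move at their own pace and stop on an object; "grip_force" is the grip in N (left out, the last holds). Time passes only in rows, so rows that do not move let the fingers close, or fill a call up. It gives the time, the measured TCP pose, the force, the opening and the grip force at its end, in the units of the state.
- read_state(): the state, without advancing time (a new reading comes with each control period).
- capture(name): name is "side" or "top" or "wrist"; returns a dict with "frame" (400x640x3 uint8, red, green, blue), "fx", "fy", "cx", "cy" (pixels), "rvec" (rotation vector, rad) and "tvec" (3), from world to camera coordinates, as OpenCV has them. Camera axes: x right, y down, z forward; pixel columns grow to the right and rows downward; lengths in m; the calibration is good to about 2 mm. The wrist camera is an equidistant fisheye: a pixel r from the principal point sees the ray r / f radians off the axis. A picture is of the moment at which its call begins. There is no depth.
- job_done(): hands the job in; it is judged then, once.
The state is a dict: "time_s": time; "qpos": joint angles; "joint_velocities": joint speeds; "effort": joint torques, N m; "eef_pos": TCP position; "eef_rot": TCP orientation; "ft_force": force on the tool from outside, world axes, zero at the start; "torque": the same for the moment, N m; "grip_width": finger opening in m; "finger_force": force on a finger pad.
Only numpy, scipy, OpenCV 4.12 (cv2) and the standard library are available. Lean on these libraries where they do the work, as an engineer would, in place of code of your own. Each camera call takes 0.05 s, during which the arm holds its last target. There are 200 camera calls.

TASK

The small incubator has been wiped out and its door goes back on: slip the brass bearing ring over the upright pin of the upper hinge so that it lies flat on the knuckle, let go of it, then fetch the door and lower its upper knuckle over the same pin until it sits on the ring, with the door standing open square to the incubator's front. Finish while still holding the door upright and still, so that the holes of the two lower knuckles stay in line and a colleague can drop the loose pin through them. Leave the loose pin, the petri dish in front and the specimen cup where they are.

Things in the scene. Friction and masses are not known exactly. Their poses are not given: they have to be found in the camera images.
- incubator: Fixed grey benchtop incubator without its door, 160 deep (x), 240 wide (y), 174 high. Origin: centre of its underside, on the bench. -x is the open front (face at x = -80), +y the hinge side (wall face at y = 120; two steel jamb blocks on it out to y = 130), z up. Two 20 mm knuckles stand on one vertical hinge axis at x = -83, y = +140: upper z 112 to 132, lower z 28 to 44 (mm).
- pin_foot (a point): On the hinge axis, at the flat top of the upper jamb knuckle, 132 mm above the bench; the fixed pin rises from here: 10 mm thick, 34 mm tall, the top 5 mm tapering to 4.4 mm. Nothing stands above it. Fingers that bring the ring have room ahead of and behind the pin (incubator's x), but only 20 mm from the axis to the side wall, which rises 42 mm above this point. Axes as the incubator's.
- pin_tip (a point): Top end of that pin, 166 mm above the bench, on the hinge axis. Axes as the incubator's.
- jamb_bore (a point): On the hinge axis, centre of the upper mouth of the lower jamb knuckle, 44 mm above the bench; the knuckle is bored through, 10.5 mm. Axes as the incubator's.
- ring: Loose brass bearing ring, 24 mm outside, 12.5 mm bore, 10 mm tall, 20 g, lying flat on the bench in front of the incubator. Origin: centre of its underside; z is its axis.
- door: Loose grey door with a window, 0.26 to 0.4 kg, standing free on its lower edge at the left. Panel 160 (x), 22 (y), 156 high (mm); origin: centre of its underside, z up. +x is the hinge edge with two 20 mm knuckles, axis at x = +100, y = -11; +y the outer face, with a pull bar by the -x edge. The top 44 mm of both faces are flat: grip there across the 22 mm, midway along x, where it balances.
- door_eye (a point): On the door's knuckle axis, centre of the lower mouth of its upper knuckle (panel frame z = 126, knuckle 18 mm tall, bore 12.5 mm). 10 mm above pin_foot when it rests on the ring; the panel's underside is then 16 mm above the bench. Hung open square, the door's axes are parallel to the incubator's, the panel reaching from the hinge towards the incubator's -x.
- door_bore (a point): On the door's knuckle axis, centre of the lower mouth of its lower knuckle (panel frame z = 30, 16 mm tall, bore 10.5 mm); 2 mm above jamb_bore when hung. With the door 35 mm higher than hung, this knuckle passes 15 mm below the upper jamb knuckle while the upper one passes 11 mm over the pin's tip: bring the door in from the front (-x), then lower it. Let go, it leans and the holes part.
- door_edge (a point): Middle of the door's free edge (panel frame x = -80, z = 78 mm).
- loose_pin: Loose L-bent steel hinge pin, 8 mm thick, 64 x 30 mm, lying flat on the bench; for the colleague, not to be moved. Origin on the long leg, underside.
- dish_out: Petri dish, 88 mm across, 15 mm high, lying on the bench in front of the incubator; not to be moved. Origin: centre of its underside.
- cup: Clear specimen cup with a white lid, 56 mm across, 60 mm high, at the right; not to be moved. Origin: centre of its underside.

How it is judged:
By the outcome, as a careful person would: the job done as asked, in the order asked, and still so for the second after the job is handed in, while the arm keeps its last pose, push and grip.
It also fails if it takes over 67 s, if anything falls off the work surface, if the arm or the gripper's body presses on something with over 40 N, if the wrist force passes 120 N, or if a joint passes its speed limit or range.

## Working session

There is one attempt and no reset: what is moved stays moved. The work goes in short steps, Python scripts to look and compute and a tool call to move; the robot and the scene stay as the last step left them, time stands still between calls to the robot, and variables do not carry over. Pictures are saved under pics/ and viewed, at most 10 in all, crops included, and the job is handed in when it is done.

Besides the shell and the picture viewer there is one more tool, called after "Request:" as a command line: name --argument value ..., lists and objects as JSON in quotes. drive_tool: Moves the arm, as the interface text tells. Its arguments: {"type":"object","properties":{"rows":{"type":"array"},"grip_force":{"type":"number"}},"required":["rows"]}

```bash
mkdir -p pics
cat > h.py <<'E'
from plant import *
import numpy as np, cv2
from scipy.spatial.transform import Rotation as R
def snap(n,f):
    c=capture(n); cv2.imwrite('pics/'+f,cv2.cvtColor(c['frame'],cv2.COLOR_RGB2BGR)); np.save('pics/'+f+'.npy',c,allow_pickle=True); return c
def load(f): return np.load('pics/'+f+'.npy',allow_pickle=True).item()
def ray(c,u,v,fish=False):
    a=(u-c['cx'])/c['fx'];b=(v-c['cy'])/c['fy']
    if fish:
        r=np.hypot(a,b); s=np.sin(r)/max(r,1e-9); d=np.array([a*s,b*s,np.cos(r)])
    else: d=np.array([a,b,1.])
    Rm=R.from_rotvec(np.ravel(c['rvec'])).as_matrix(); return -Rm.T@np.ravel(c['tvec']), Rm.T@d
def onz(c,u,v,z,fish=False):
    o,d=ray(c,u,v,fish); return o+d*(z-o[2])/d[2]
def proj(c,p,fish=False):
    Rm=R.from_rotvec(np.ravel(c['rvec'])).as_matrix(); q=Rm@np.asarray(p,float)+np.ravel(c['tvec'])
    if fish:
        r=np.hypot(q[0],q[1]); t=np.arctan2(r,q[2]); k=t/max(r,1e-9); a,b=q[0]*k,q[1]*k
    else: a,b=q[0]/q[2],q[1]/q[2]
    return np.array([a*c['fx']+c['cx'],b*c['fy']+c['cy']])
def tri(c1,p1,c2,p2,f1=False,f2=False):
    o1,d1=ray(c1,*p1,f1);o2,d2=ray(c2,*p2,f2)
    s=np.linalg.lstsq(np.c_[d1,-d2],o2-o1,rcond=None)[0]
    a=o1+s[0]*d1;b=o2+s[1]*d2; return (a+b)/2,np.linalg.norm(a-b)
E
python3 - <<'E'
from h import *
for n in('top','side','wrist'):
    c=snap(n,n+'0.png'); print(n,c['fx'],c['cx'],c['cy'],ray(c,320,200,n=='wrist'))
s=read_state();print(s)
E
```

```text
top 499.7902148191787 312.5320122311082 201.42649617188164 (array([ 0.45874282, -0.00771599,  1.45287637]), array([ 0.06222073, -0.00131037, -0.99817748]))
side 392.5118140196398 325.5444835251545 194.1728059631355 (array([ 0.27748938, -0.90817518,  0.7925926 ]), array([ 0.22672125,  0.77694405, -0.58768644]))
wrist 309.70691628693146 323.4125746200374 202.12221614278445 (array([0.08091264, 0.52466326, 0.37348134]), array([ 0.2834457 , -0.1010929 , -0.95364499]))
{'time_s': 0.15, 'qpos': array([ 1.27001898e+00,  1.26295987e-01, -4.03697507e-02,  1.40536578e+00,
       -9.49268900e-06,  1.57081106e+00]), 'joint_velocities': array([ 0.00158842, -0.00056421,  0.00346297, -0.0005408 , -0.00079169,
        0.00023415]), 'effort': array([-3.87860826e-03, -4.36271989e+01,  3.53151405e+01,  1.34930428e-02,
       -2.26230841e-04, -3.32742410e-06]), 'eef_pos': array([0.15545306, 0.50114778, 0.23068159]), 'eef_rot': array([ 1.49829680e-01,  9.88711629e-01, -6.11333864e-04, -8.78319989e-05]), 'ft_force': array([ 0.26606236, -0.23465044,  0.1249092 ]), 'torque': array([0.02520964, 0.00633246, 0.00433728]), 'finger_force': 0.0, 'grip_width': 0.08540413461224429}
```

View pics/top0.png

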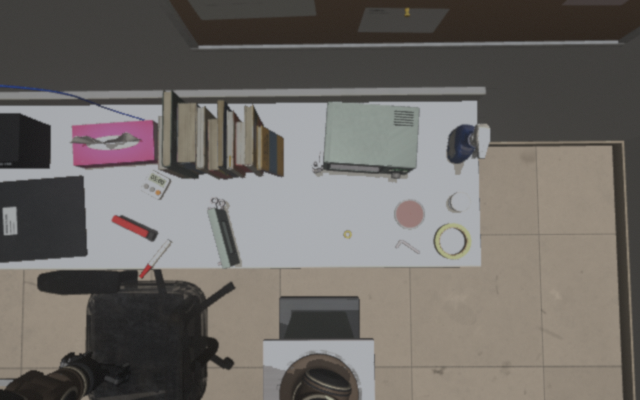

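View pics/side0.png

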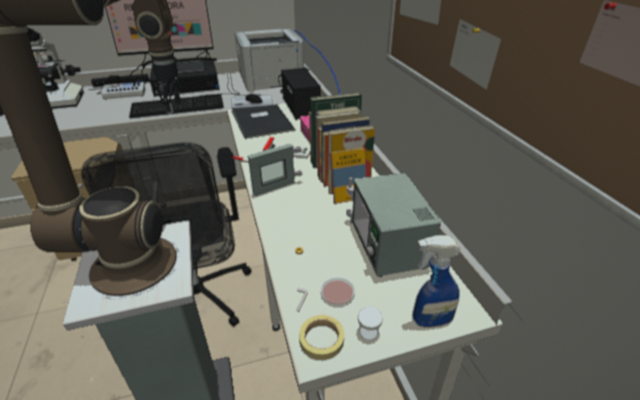

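Top view: incubator (325–419, 103–172) with hinge pin near (319,168), ring (348,234), door (223,232) with its knuckles at the top (220,203), loose pin (407,246), dish (409,214). The side view shows the same things.

Run:
```python
from h import *
f=load('top0.png')['frame'][:,:,::-1]
a=cv2.resize(f[95:185,300:430],None,fx=4,fy=4,interpolation=cv2.INTER_CUBIC)   #520x360
b=cv2.resize(f[190:275,195:245],None,fx=4,fy=4,interpolation=cv2.INTER_CUBIC)  #200x340
im=np.zeros((600,800,3),np.uint8); im[:360,:520]=a; im[:340,540:740]=b
s=load('side0.png')['frame'][:,:,::-1]
im[365:597,0:320]=cv2.resize(s[140:198,240:320],None,fx=4,fy=4,interpolation=cv2.INTER_CUBIC)
im[365:597,330:730]=cv2.resize(s[170:228,340:440],None,fx=4,fy=4,interpolation=cv2.INTER_CUBIC)
cv2.imwrite('pics/crop.png',im)
c=load('top0.png');F=c['frame'].astype(int)
m=((F[:,:,0]-F[:,:,2])>40)[215:255,330:370]; v,u=np.nonzero(m); print('ring',u.mean()+330,v.mean()+215,len(u),onz(c,u.mean()+330,v.mean()+215,.01))
```

```text
ring 347.125 233.91666666666666 24 [ 0.45017831 -0.08680471  0.01      ]
```

View pics/crop.png

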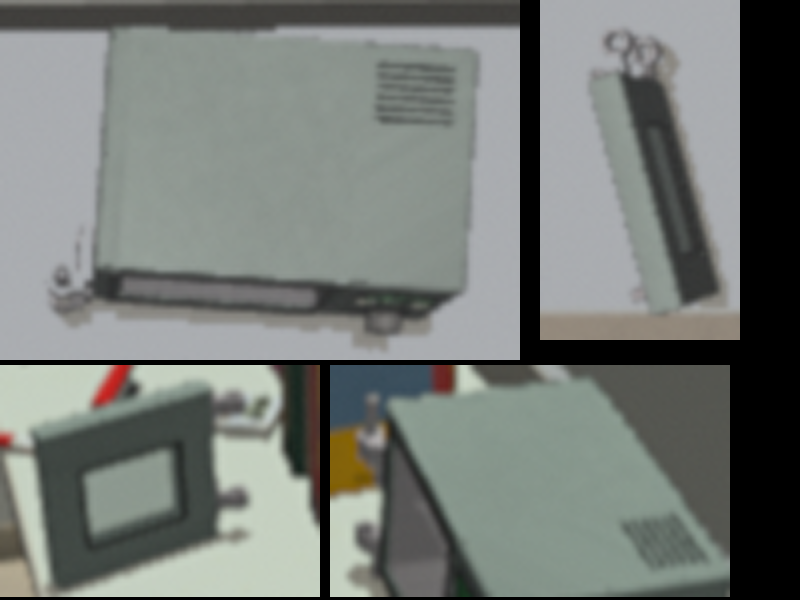

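The crops show the incubator top corners at crop pixels (112,30), (478,50), (467,290), (97,270), the pin at about (62,272), and the door top as a light strip from (590,73)/(625,78) to (645,312)/(685,305).

Run:
```python
from h import *
c=load('top0.png')
A=lambda x,y:(300+x/4-.4,95+y/4-.4); B=lambda x,y:(195+(x-540)/4-.4,190+y/4-.4)
P=[onz(c,*A(*p),.174)[:2] for p in((112,30),(478,50),(467,290),(97,270))]
print('inc',np.round(P,4)); 
# local coords: (80,120),(80,-120),(-80,-120),(-80,120)
L=np.array([[.08,.12],[.08,-.12],[-.08,-.12],[-.08,.12]])
def fit(L,P):
    P=np.array(P);l=L-L.mean(0);p=P-P.mean(0)
    th=np.arctan2((l[:,0]*p[:,1]-l[:,1]*p[:,0]).sum(),(l*p).sum()); M=np.array([[np.cos(th),-np.sin(th)],[np.sin(th),np.cos(th)]])
    t=P.mean(0)-M@L.mean(0); return th,M,t,np.linalg.norm(L@M.T+t-P,axis=1)
th,M,t,r=fit(L,P);print(np.degrees(th),t,r,'pin',M@[-.083,.14]+t, 'pix pin tip', proj(c,[*(M@[-.083,.14]+t),.166]))
# door
Q=[onz(c,*B(*p),.156)[:2] for p in((590,73),(626,79),(685,305),(647,312))]
L2=np.array([[.08,.011],[.08,-.011],[-.08,-.011],[-.08,.011]])
print(np.round(Q,4));th,M,t,r=fit(L2,Q);print('door',np.degrees(th),t,r)
print('eye',M@[.1,-.011]+t)
```

```text
inc [[ 0.7926 -0.0314]
 [ 0.7768 -0.2677]
 [ 0.6209 -0.2574]
 [ 0.6361 -0.0202]]
-3.8137042084547543 [ 0.70660238 -0.14414653] [0.00240577 0.00228332 0.00236892 0.00175776] pin [0.63309793 0.001064  ] pix pin tip [315.6358032  163.77501994]
[[0.5217 0.2849]
 [0.5176 0.2614]
 [0.371  0.2226]
 [0.3667 0.2472]]
door 13.93269202868622 [0.44425846 0.25400886] [0.00262135 0.00707195 0.00230493 0.00327339]
eye [0.54396498 0.26741068]
```

Request:
drive_tool --rows '[{"jaw": 100, "wz": 9.6}, {"jaw": 100, "wz": 9.6}, {"jaw": 100, "wz": 9.6}, {"jaw": 100, "wz": 9.6}, {"jaw": 100, "wz": 9.6}, {"jaw": 100, "wz": 9.6}, {"jaw": 100, "wz": 9.6}, {"jaw": 100, "wz": 9.4}, {"jaw": 100, "x": -0.04, "y": 0.02}, {"jaw": 100, "x": -0.05, "y": 0.03}]'

```text
invalid input at $.rows[0]: expected keys jaw, x, y, z, wx, wy, wz
```

Request:
drive_tool --rows '[{"jaw": 100, "x": -0.05, "y": 0.03}, {"jaw": 100, "x": -0.05, "y": 0.03}, {"jaw": 100, "x": -0.05, "y": 0.03}, {"jaw": 100, "x": -0.05, "y": 0.03}, {"jaw": 100, "x": -0.05, "y": 0.03}, {"jaw": 100, "x": -0.05, "y": 0.03}, {"jaw": 100, "x": -0.05, "y": 0.03}, {"jaw": 100, "x": -0.05, "y": 0.03, "z": 0.03}, {"jaw": 100, "x": -0.05, "y": 0.03, "z": 0.03}, {"jaw": 100, "x": -0.02, "y": 0.01, "z": 0.03}]'

```text
invalid input at $.rows[0]: expected keys jaw, x, y, z, wx, wy, wz
```

```bash
cat >> h.py <<'E'
def pose():
    s=read_state(); M=R.from_quat(s['eef_rot']).as_matrix(); return s,np.array(s['eef_pos']),M
def to(p):
    s,e,M=pose(); return np.round(M.T@(np.asarray(p)-e)*1000,1)
def yaw(M): return np.degrees(np.arctan2(M[1,1],M[0,1]))
E
python3 - <<'E'
from h import *
s,e,M=pose();print(s['time_s'],e,yaw(M),M[2],s['qpos'])
c=snap('wrist','w1.png')
F=c['frame'].astype(int)
m=((F[:,:,0]-F[:,:,2])>45).astype(np.uint8);n,l,st,ce=cv2.connectedComponentsWithStats(m)
for i in range(1,n):
    if st[i,4]>80: print(st[i],ce[i],onz(c,*ce[i],.01,True))
print(proj(c,[.45,-.087,.01],True))
E
```

```text
0.15 [0.15545306 0.50114778 0.23068159] 72.76588353950525 [-9.51087708e-06 -1.23518548e-03 -9.99999237e-01] [ 1.27001898e+00  1.26295987e-01 -4.03697507e-02  1.40536578e+00
 -9.49268900e-06  1.57081106e+00]
[351 287  21  29 275] [360.73454545 301.48363636] [0.35231884 0.49597007 0.01      ]
[ 35 358  26  27 127] [ 47.24409449 370.95275591] [ 0.44356681 -0.41986162  0.01      ]
[114.41233952 377.13698943]
```

View pics/w1.png

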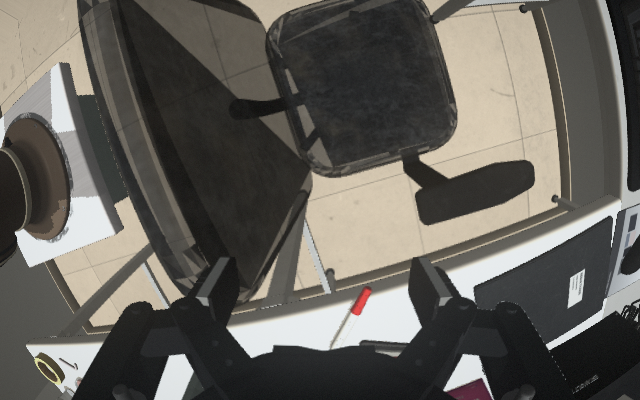

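The move was refused because every row needs all its keys. The wrist view shows the chair, the red pen (360,301) and the two open fingers at (210,290) and (430,290).

Request:
drive_tool --rows '[{"jaw": 100, "x": 0, "y": 0, "z": 0, "wx": 0, "wy": 0, "wz": 9.6}, {"jaw": 100, "x": 0, "y": 0, "z": 0, "wx": 0, "wy": 0, "wz": 9.6}, {"jaw": 100, "x": 0, "y": 0, "z": 0, "wx": 0, "wy": 0, "wz": 9.6}, {"jaw": 100, "x": 0, "y": 0, "z": 0, "wx": 0, "wy": 0, "wz": 9.6}, {"jaw": 100, "x": 0, "y": 0, "z": 0, "wx": 0, "wy": 0, "wz": 9.6}, {"jaw": 100, "x": 0, "y": 0, "z": 0, "wx": 0, "wy": 0, "wz": 9.6}, {"jaw": 100, "x": 0, "y": 0, "z": 0, "wx": 0, "wy": 0, "wz": 9.6}, {"jaw": 100, "x": 0, "y": 0, "z": 0, "wx": 0, "wy": 0, "wz": 9.4}, {"jaw": 100, "x": -0.04, "y": 0.02, "z": 0, "wx": 0, "wy": 0, "wz": 0}, {"jaw": 100, "x": -0.05, "y": 0.03, "z": 0, "wx": 0, "wy": 0, "wz": 0}]'

```text
time_s: 1.45
eef_pos: [0.1994, 0.4077, 0.2307]
eef_rot: [0.73, 0.684, -0.0, 0.0]
ft_force: [-0.0, -0.5, 1.0]
grip_width: 0.0852
finger_force: 0.0
```

Request:
drive_tool --rows '[{"jaw": 100, "x": -0.05, "y": 0.03, "z": 0, "wx": 0, "wy": 0, "wz": 0}, {"jaw": 100, "x": -0.05, "y": 0.03, "z": 0, "wx": 0, "wy": 0, "wz": 0}, {"jaw": 100, "x": -0.05, "y": 0.03, "z": 0, "wx": 0, "wy": 0, "wz": 0}, {"jaw": 100, "x": -0.05, "y": 0.03, "z": 0, "wx": 0, "wy": 0, "wz": 0}, {"jaw": 100, "x": -0.05, "y": 0.03, "z": 0, "wx": 0, "wy": 0, "wz": 0}, {"jaw": 100, "x": -0.05, "y": 0.03, "z": 0, "wx": 0, "wy": 0, "wz": 0}, {"jaw": 100, "x": -0.05, "y": 0.03, "z": 0, "wx": 0, "wy": 0, "wz": 0}, {"jaw": 100, "x": -0.05, "y": 0.03, "z": 0.03, "wx": 0, "wy": 0, "wz": 0}, {"jaw": 100, "x": -0.05, "y": 0.03, "z": 0.03, "wx": 0, "wy": 0, "wz": 0}, {"jaw": 100, "x": -0.02, "y": 0.01, "z": 0.03, "wx": 0, "wy": 0, "wz": 0}]'

```text
time_s: 2.7
eef_pos: [0.4458, -0.0771, 0.1431]
eef_rot: [0.731, 0.682, 0.0, 0.0]
ft_force: [-0.4, -0.5, 0.7]
grip_width: 0.0852
finger_force: 0.0
```

Run:
```python
from h import *
s,e,M=pose();print(s['time_s'],e,yaw(M),M[2],s['qpos'])
c=snap('wrist','w2.png')
F=c['frame'].astype(int)
m=((F[:,:,0]-F[:,:,2])>45).astype(np.uint8);n,l,st,ce=cv2.connectedComponentsWithStats(m)
for i in range(1,n):
    if st[i,4]>80: print(st[i],ce[i],onz(c,*ce[i],.005,True))
print(proj(c,[.45,-.087,.01],True), proj(c,[.633,.001,.166],True))
```

```text
2.7 [ 0.44577702 -0.07711951  0.1430529 ] -4.0165195143709544 [-3.08131722e-04  4.62502287e-04 -9.99999846e-01] [-1.71134850e-01  4.43150456e-03 -3.63823594e-01  1.20205001e+00
 -2.59911730e-04  1.46976297e+00]
[319 190  23  22 212] [330.31603774 200.26886792] [ 0.45220615 -0.08754477  0.005     ]
[328.04537741 201.48556312] [633.70811795 118.37892952]
```

View pics/w2.png

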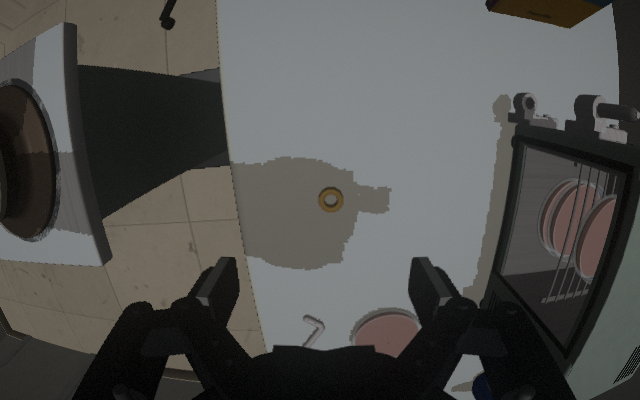

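The ring is clear at (330,200). The hinge's upper knuckle and pin run from (590,105) to (632,113), and the loose pin and dish lie well away. Going down to the ring.

Request:
drive_tool --grip_force 25 --rows '[{"jaw": 70, "x": -0.0099, "y": 0.0071, "z": 0.02, "wx": 0, "wy": 0, "wz": 0}, {"jaw": 70, "x": 0, "y": 0, "z": 0.04, "wx": 0, "wy": 0, "wz": 0}, {"jaw": 70, "x": 0, "y": 0, "z": 0.04, "wx": 0, "wy": 0, "wz": 0}, {"jaw": 70, "x": 0, "y": 0, "z": 0.025, "wx": 0, "wy": 0, "wz": 0}, {"jaw": 70, "x": 0, "y": 0, "z": 0.014, "wx": 0, "wy": 0, "wz": 0}, {"jaw": 20, "x": 0, "y": 0, "z": 0, "wx": 0, "wy": 0, "wz": 0}, {"jaw": 10, "x": 0, "y": 0, "z": 0, "wx": 0, "wy": 0, "wz": 0}, {"jaw": 10, "x": 0, "y": 0, "z": 0, "wx": 0, "wy": 0, "wz": 0}, {"jaw": 10, "x": 0, "y": 0, "z": 0, "wx": 0, "wy": 0, "wz": 0}, {"jaw": 10, "x": 0, "y": 0, "z": 0, "wx": 0, "wy": 0, "wz": 0}]'

```text
time_s: 4.0
eef_pos: [0.4523, -0.085, 0.0063]
eef_rot: [0.73, 0.683, 0.001, 0.001]
ft_force: [-1.3, 1.1, 6.2]
grip_width: 0.0213
finger_force: 25.0
```

Request:
drive_tool --rows '[{"jaw": 10, "x": 0, "y": 0, "z": -0.01, "wx": 0, "wy": 0, "wz": 0}, {"jaw": 10, "x": 0, "y": 0, "z": -0.03, "wx": 0, "wy": 0, "wz": 0}, {"jaw": 10, "x": 0, "y": 0, "z": -0.04, "wx": 0, "wy": 0, "wz": 0}, {"jaw": 10, "x": 0, "y": 0, "z": -0.05, "wx": 0, "wy": 0, "wz": 0}, {"jaw": 10, "x": 0, "y": 0, "z": -0.05, "wx": 0, "wy": 0, "wz": 0}, {"jaw": 10, "x": 0, "y": 0, "z": -0.03, "wx": 0, "wy": 0, "wz": 0}, {"jaw": 10, "x": 0.02, "y": 0.02, "z": 0, "wx": 0, "wy": 0, "wz": 0}, {"jaw": 10, "x": 0.03, "y": 0.04, "z": 0, "wx": 0, "wy": 0, "wz": 0}, {"jaw": 10, "x": 0.03, "y": 0.04, "z": 0, "wx": 0, "wy": 0, "wz": 0}, {"jaw": 10, "x": 0, "y": 0, "z": 0, "wx": 0, "wy": 0, "wz": 0}]'

```text
time_s: 5.25
eef_pos: [0.5582, -0.0102, 0.2143]
eef_rot: [0.729, 0.684, -0.0, -0.0]
ft_force: [-0.8, -0.0, -0.6]
grip_width: 0.0216
finger_force: 24.6
```

Run:
```python
from h import *
s,e,M=pose();print(s['time_s'],e,yaw(M),M[2],s['ft_force'])
c=snap('wrist','w3.png')
F=c['frame'][:,:,::-1]
cv2.imwrite('pics/w3c.png',cv2.resize(F[80:400,200:640],(792,576)))
print('tcp px',proj(c,e,True),'pin tip pred',proj(c,[.633,.001,.166],True))
```

```text
5.25 [ 0.55820023 -0.01018995  0.21433347] -3.6873800494377775 [ 1.60905841e-04 -8.45711633e-04 -9.99999629e-01] [-0.77926083 -0.0271981  -0.63946619]
tcp px [322.61851925 261.57003894] pin tip pred [431.87927183 203.61069489]
```

View pics/w3c.png

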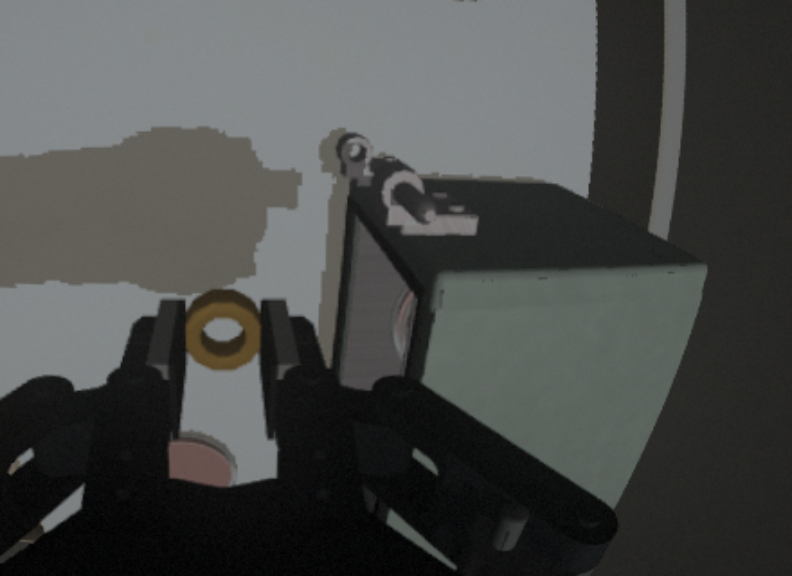

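The ring is held level between the pad tips, centred at crop (223,329). The pin tip shows at crop (430,215), and the upper knuckle top at about (403,190).

```bash
cat > ringm.py <<'E'
from h import *
def ringpos(c,e,zt):
    """ring top-face centre, from colour mask outer ellipse (upper face at world z=zt)"""
    F=c['frame'].astype(int); m=(((F[:,:,0]-F[:,:,2])>35)&(F[:,:,0]>70)).astype(np.uint8)
    n,l,st,ce=cv2.connectedComponentsWithStats(m); i=1+np.argmin([np.hypot(*(q-proj(c,e,True))) if a>100 else 1e9 for q,a in zip(ce[1:],st[1:,4])])
    return st[i],ce[i]
E
python3 - <<'E'
from ringm import *
c=load('w3.png');c2=load('w2.png');t=load('top0.png')
e=np.array([.5582,-.0102,.2143])
st,ce=ringpos(c,e,0);print(st,ce)
for z in(.206,.211,.216): print('ring',z,onz(c,*ce,z,True)-e)
tip=(438.9,199.4)
print('w3',onz(c,*tip,.166,True),'knuckle',onz(c,423.9,185.6,.132,True),'top',onz(t,315.1,162.6,.166),'tri',tri(c,tip,c2,(632,113),True,True),tri(c,tip,t,(315.1,162.6),True,False))
# incubator top front-left corner: crop (437,270) ; far right of front? back-left (707,266)
for p in((437,270),(707,266)):print(onz(c,200+p[0]/1.8,80+p[1]/1.8,.174,True))
E
```

```text
[303 248  42  37 807] [323.13878563 265.81412639]
ring 0.206 [-0.00021868 -0.00730095 -0.0083    ]
ring 0.211 [-2.62060402e-05 -4.46448494e-03 -3.30000000e-03]
ring 0.216 [ 0.00016627 -0.00162802  0.0017    ]
w3 [0.63804192 0.00367439 0.166     ] knuckle [0.63799067 0.00431473 0.132     ] top [0.6361757  0.00242677 0.166     ] tri (array([0.63956596, 0.00308718, 0.16073134]), np.float64(0.002370897554129226)) (array([0.63708667, 0.00307662, 0.16602294]), np.float64(0.0022282538422100998))
[ 0.63921032 -0.01562914  0.174     ]
[ 0.79526732 -0.02984108  0.174     ]
```

Request:
drive_tool --rows '[{"jaw": 10, "x": 0.011, "y": 0.02, "z": 0, "wx": 0, "wy": 0, "wz": 0}, {"jaw": 10, "x": 0.011, "y": 0.03, "z": 0, "wx": 0, "wy": 0, "wz": 0}, {"jaw": 10, "x": 0, "y": 0.02, "z": 0, "wx": 0, "wy": 0, "wz": 0}, {"jaw": 10, "x": 0, "y": 0.0075, "z": 0.01, "wx": 0, "wy": 0, "wz": 0}, {"jaw": 10, "x": 0, "y": 0, "z": 0.008, "wx": 0, "wy": 0, "wz": 0}, {"jaw": 10, "x": 0, "y": 0, "z": 0.004, "wx": 0, "wy": 0, "wz": 0}, {"jaw": 10, "x": 0, "y": 0, "z": 0, "wx": 0, "wy": 0, "wz": 0}, {"jaw": 10, "x": 0, "y": 0, "z": 0, "wx": 0, "wy": 0, "wz": 0}, {"jaw": 10, "x": 0, "y": 0, "z": 0, "wx": 0, "wy": 0, "wz": 0}, {"jaw": 10, "x": 0, "y": 0, "z": 0, "wx": 0, "wy": 0, "wz": 0}]'

```text
time_s: 6.55
eef_pos: [0.6353, 0.0051, 0.1934]
eef_rot: [0.73, 0.683, 0.0, 0.0]
ft_force: [-0.4, -0.0, -0.0]
grip_width: 0.0215
finger_force: 24.6
```

Run:
```python
from ringm import *
s,e,M=pose();print(s['time_s'],e,yaw(M),s['ft_force'])
c=snap('wrist','w4.png')
F=c['frame'][:,:,::-1]
st,ce=ringpos(c,e,0);print(st,ce,proj(c,e,True),proj(c,[.637,.0035,.166],True),proj(c,[.637,.0035,.132],True))
d=snap('side','s4.png');p=proj(d,e).astype(int);print(p);t=snap('top','t4.png')
im=np.zeros((600,800,3),np.uint8)
im[:,:480]=cv2.resize(F[205:325,275:371],(480,600),interpolation=cv2.INTER_CUBIC)
im[:300,490:790]=cv2.resize(d['frame'][p[1]-25:p[1]+25,p[0]-25:p[0]+25,::-1],(300,300),interpolation=cv2.INTER_CUBIC)
cv2.imwrite('pics/w4c.png',im)
```

```text
6.55 [0.63528108 0.00508249 0.19340238] -3.8274034826412935 [-0.4059388  -0.04320071 -0.03951934]
[303 248  42  38 837] [323.26164875 265.78972521] [322.60358958 261.54744794] [325.66992084 241.88373649] [325.28881291 221.43339673]
[349 169]
```

View pics/w4c.png

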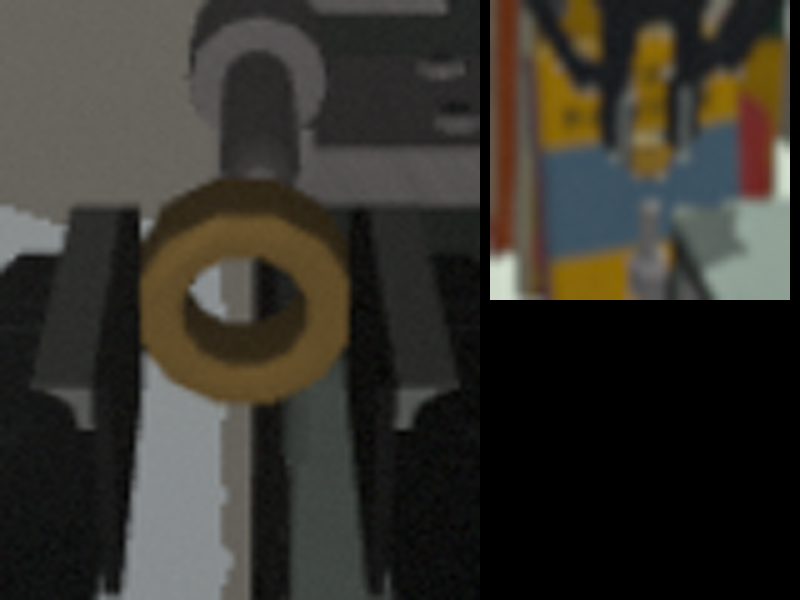

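The view shows the ring above and slightly left of the pin. The ring's upper face is centred at crop (245,307), i.e. pixel (324,266.4). The pin axis is near column 327 and the knuckle top centre near (326.6,220). The side view shows the ring just above the tip.

Run:
```python
from ringm import *
c=load('w4.png');e=np.array([.63528,.00508,.1934])
o,d=ray(c,324,266.4,True);print('cam',o,'range-based ring top',o+d*.1767/np.linalg.norm(d)-e)
for zt in(.0,.0037): print('ring off',onz(c,324,266.4,e[2]+zt,True)-e)
# bottom far outer edge: crop y 178 vs top far edge 212
a=onz(c,324,205+212/5,e[2]+.0037,True); print('top far edge',a-e)
for zb in(-.01,-.0063,-.004): print('bottom far',zb,onz(c,324,205+179/5,e[2]+zb,True)-e)
k=onz(c,326.6,220,.132,True);print('pin from knuckle',k,'minus tcp',k-e)
# knuckle edges x:192..325, y far edge?  shaft edges
for col in(222,298):print('shaft',onz(c,275+col/5,205+140/5,.155,True))
```

```text
cam [0.64090494 0.08354587 0.33625558] range-based ring top [ 0.00015473 -0.00901342 -0.01057304]
ring off [ 0.00053169 -0.00298507  0.        ]
ring off [ 0.00066361 -0.00087547  0.0037    ]
top far edge [0.00140223 0.01005249 0.0037    ]
bottom far -0.01 [ 0.00125685  0.00731428 -0.01      ]
bottom far -0.0063 [ 0.00136259  0.00903656 -0.0063    ]
bottom far -0.004 [ 0.00142831  0.01010717 -0.004     ]
pin from knuckle [0.63799661 0.00452253 0.132     ] minus tcp [ 0.00271661 -0.00055747 -0.0614    ]
shaft [0.63317087 0.00485676 0.155     ]
shaft [0.64283965 0.00418253 0.155     ]
```

Request:
drive_tool --rows '[{"jaw": 10, "x": 0.0007, "y": 0.002, "z": 0, "wx": 0, "wy": 0, "wz": 0}, {"jaw": 10, "x": 0, "y": 0, "z": 0.006, "wx": 0, "wy": 0, "wz": 0}, {"jaw": 10, "x": 0, "y": 0, "z": 0.006, "wx": 0, "wy": 0, "wz": 0}, {"jaw": 10, "x": 0, "y": 0, "z": 0.006, "wx": 0, "wy": 0, "wz": 0}, {"jaw": 10, "x": 0, "y": 0, "z": 0, "wx": 0, "wy": 0, "wz": 0}, {"jaw": 10, "x": 0, "y": 0, "z": 0, "wx": 0, "wy": 0, "wz": 0}, {"jaw": 10, "x": 0, "y": 0, "z": 0, "wx": 0, "wy": 0, "wz": 0}, {"jaw": 10, "x": 0, "y": 0, "z": 0, "wx": 0, "wy": 0, "wz": 0}, {"jaw": 10, "x": 0, "y": 0, "z": 0, "wx": 0, "wy": 0, "wz": 0}, {"jaw": 10, "x": 0, "y": 0, "z": 0, "wx": 0, "wy": 0, "wz": 0}]'

```text
time_s: 7.95
eef_pos: [0.6373, 0.0056, 0.1751]
eef_rot: [0.73, 0.683, 0.0, 0.0]
ft_force: [0.1, -0.3, -0.3]
grip_width: 0.0214
finger_force: 24.6
```

Run:
```python
from ringm import *
s,e,M=pose();print(s['time_s'],e,yaw(M),s['ft_force'])
c=snap('wrist','w5.png')
F=c['frame'][:,:,::-1]
cv2.imwrite('pics/w5c.png',cv2.resize(F[205:325,275:371],(480,600),interpolation=cv2.INTER_CUBIC))
```

```text
7.95 [0.63726792 0.00558931 0.17514196] -3.832456888972877 [ 0.05971458 -0.28382258 -0.26441368]
```

View pics/w5c.png

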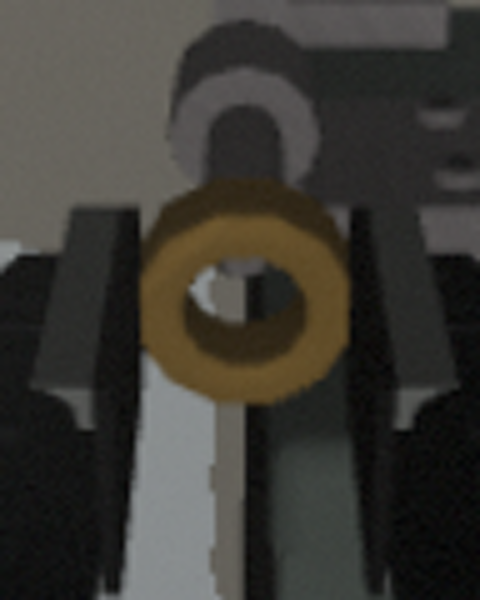

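The pin tip now shows inside the upper edge of the bore, at about crop (241,258). Its column lines up with the ring centre (245).

Run:
```python
from ringm import *
c=load('w5.png');e=np.array([.63727,.00559,.17514])
for y in (255,258,261): print('tip',onz(c,275+241/5,205+y/5,.166,True)-e)
print('ring',onz(c,324,266.6,e[2]+.0037,True)-e)
print('knuckle',onz(c,275+245/5,205+133/5,.132,True)-e)
```

```text
tip [ 0.00020953 -0.00154536 -0.00914   ]
tip [ 0.00018368 -0.00192139 -0.00914   ]
tip [ 0.00015778 -0.00229819 -0.00914   ]
ring [ 0.00065635 -0.00100545  0.0037    ]
knuckle [ 0.00074295 -0.00149495 -0.04314   ]
```

Request:
drive_tool --rows '[{"jaw": 10, "x": -0.0006, "y": 0, "z": 0.003, "wx": 0, "wy": 0, "wz": 0}, {"jaw": 10, "x": 0, "y": 0, "z": 0.004, "wx": 0, "wy": 0, "wz": 0}, {"jaw": 10, "x": 0, "y": 0, "z": 0.005, "wx": 0, "wy": 0, "wz": 0}, {"jaw": 10, "x": 0, "y": 0, "z": 0.005, "wx": 0, "wy": 0, "wz": 0}, {"jaw": 10, "x": 0, "y": 0, "z": 0.005, "wx": 0, "wy": 0, "wz": 0}, {"jaw": 10, "x": 0, "y": 0, "z": 0.005, "wx": 0, "wy": 0, "wz": 0}, {"jaw": 10, "x": 0, "y": 0, "z": 0.004, "wx": 0, "wy": 0, "wz": 0}, {"jaw": 10, "x": 0, "y": 0, "z": 0.003, "wx": 0, "wy": 0, "wz": 0}, {"jaw": 10, "x": 0, "y": 0, "z": 0, "wx": 0, "wy": 0, "wz": 0}, {"jaw": 10, "x": 0, "y": 0, "z": 0, "wx": 0, "wy": 0, "wz": 0}]'

```text
time_s: 9.25
eef_pos: [0.6373, 0.005, 0.1413]
eef_rot: [0.73, 0.683, 0.0, 0.0]
ft_force: [0.8, -0.2, -1.6]
grip_width: 0.0213
finger_force: 24.6
```

Request:
drive_tool --rows '[{"jaw": 10, "x": 0, "y": 0, "z": 0.0015, "wx": 0, "wy": 0, "wz": 0}, {"jaw": 10, "x": 0, "y": 0, "z": 0.001, "wx": 0, "wy": 0, "wz": 0}, {"jaw": 10, "x": 0, "y": 0, "z": 0, "wx": 0, "wy": 0, "wz": 0}, {"jaw": 60, "x": 0, "y": 0, "z": 0, "wx": 0, "wy": 0, "wz": 0}, {"jaw": 60, "x": 0, "y": 0, "z": 0, "wx": 0, "wy": 0, "wz": 0}, {"jaw": 60, "x": 0, "y": 0, "z": 0, "wx": 0, "wy": 0, "wz": 0}, {"jaw": 60, "x": 0, "y": 0, "z": 0, "wx": 0, "wy": 0, "wz": 0}, {"jaw": 60, "x": 0, "y": 0, "z": -0.02, "wx": 0, "wy": 0, "wz": 0}, {"jaw": 60, "x": 0, "y": 0, "z": -0.03, "wx": 0, "wy": 0, "wz": 0}, {"jaw": 60, "x": 0, "y": 0, "z": -0.03, "wx": 0, "wy": 0, "wz": 0}]'

```text
time_s: 10.5
eef_pos: [0.6371, 0.005, 0.2193]
eef_rot: [0.73, 0.683, -0.0, -0.0]
ft_force: [0.5, 0.2, 0.5]
grip_width: 0.0514
finger_force: 0.0
```

Run:
```python
from ringm import *
s,e,M=pose();print(s['time_s'],e,yaw(M),s['ft_force'],s['grip_width'])
c=snap('wrist','w6.png')
p=[.6376,.0040]
print(proj(c,[*p,.142],True),proj(c,[*p,.166],True)); q=np.array([*p,.142]); st,ce=ringpos(c,q,0);print(st,ce)
o,d=ray(c,*ce,True); w=st[2]; print('range from cam to ring at knuckle',np.linalg.norm(q-o),'expect width',.0215/np.linalg.norm(q-o)*309.7)
```

```text
10.5 [0.63706083 0.00499353 0.21934527] -3.833307079753122 [0.5315225  0.18762664 0.46527874] 0.051383805825837174
[323.63002206 213.10359236] [323.66614393 225.04266236]
[309 200  30  26 357] [323.5070028  210.55182073]
range from cam to ring at knuckle 0.23418422076915554 expect width 28.432957515799455
```

Request:
drive_tool --rows '[{"jaw": 80, "x": 0, "y": 0, "z": -0.02, "wx": 0, "wy": 0, "wz": -10.6}, {"jaw": 80, "x": 0, "y": 0, "z": -0.02, "wx": 0, "wy": 0, "wz": -10.6}, {"jaw": 80, "x": 0, "y": 0, "z": -0.01, "wx": 0, "wy": 0, "wz": -10.6}, {"jaw": 80, "x": 0, "y": 0, "z": 0, "wx": 0, "wy": 0, "wz": -10.6}, {"jaw": 80, "x": 0, "y": 0, "z": 0, "wx": 0, "wy": 0, "wz": -10.6}, {"jaw": 80, "x": 0, "y": 0, "z": 0, "wx": 0, "wy": 0, "wz": -10.6}, {"jaw": 80, "x": 0, "y": 0, "z": 0, "wx": 0, "wy": 0, "wz": -10.6}, {"jaw": 80, "x": 0, "y": 0, "z": 0, "wx": 0, "wy": 0, "wz": -10.6}, {"jaw": 80, "x": 0, "y": 0, "z": 0, "wx": 0, "wy": 0, "wz": -10.6}, {"jaw": 80, "x": 0, "y": 0, "z": 0, "wx": 0, "wy": 0, "wz": -10.6}]'

```text
time_s: 11.8
eef_pos: [0.6372, 0.005, 0.2685]
eef_rot: [-0.109, 0.994, 0.0, 0.0]
ft_force: [-0.4, -0.6, 0.1]
grip_width: 0.0682
finger_force: 0.0
```

Request:
drive_tool --rows '[{"jaw": 80, "x": 0, "y": 0, "z": 0, "wx": 0, "wy": 0, "wz": -10.6}, {"jaw": 80, "x": 0, "y": 0, "z": 0, "wx": 0, "wy": 0, "wz": -10.6}, {"jaw": 80, "x": 0, "y": 0, "z": 0, "wx": 0, "wy": 0, "wz": -10.6}, {"jaw": 80, "x": 0, "y": 0, "z": 0, "wx": 0, "wy": 0, "wz": -10.6}, {"jaw": 80, "x": 0, "y": 0, "z": 0, "wx": 0, "wy": 0, "wz": -10.6}, {"jaw": 80, "x": 0, "y": 0, "z": 0, "wx": 0, "wy": 0, "wz": -10.6}, {"jaw": 80, "x": 0, "y": 0, "z": 0, "wx": 0, "wy": 0, "wz": -10.6}, {"jaw": 80, "x": -0.04, "y": 0.035, "z": 0, "wx": 0, "wy": 0, "wz": 0}, {"jaw": 80, "x": -0.05, "y": 0.045, "z": 0, "wx": 0, "wy": 0, "wz": 0}, {"jaw": 80, "x": -0.05, "y": 0.045, "z": 0, "wx": 0, "wy": 0, "wz": 0}]'

```text
time_s: 13.05
eef_pos: [0.5261, 0.1462, 0.2684]
eef_rot: [-0.684, 0.73, 0.0, 0.0]
ft_force: [1.1, 0.6, -1.0]
grip_width: 0.0683
finger_force: 0.0
```

Request:
drive_tool --rows '[{"jaw": 80, "x": -0.05, "y": 0.045, "z": 0, "wx": 0, "wy": 0, "wz": 0}, {"jaw": 80, "x": -0.046, "y": 0.038, "z": 0, "wx": 0, "wy": 0, "wz": 0}, {"jaw": 80, "x": 0, "y": 0, "z": 0, "wx": 0, "wy": 0, "wz": -10.6}, {"jaw": 80, "x": 0, "y": 0, "z": 0, "wx": 0, "wy": 0, "wz": -10.6}, {"jaw": 80, "x": 0, "y": 0, "z": 0, "wx": 0, "wy": 0, "wz": -10.6}, {"jaw": 80, "x": 0, "y": 0, "z": 0, "wx": 0, "wy": 0, "wz": -10.6}, {"jaw": 80, "x": 0, "y": 0, "z": 0, "wx": 0, "wy": 0, "wz": -10.6}, {"jaw": 80, "x": 0, "y": 0, "z": 0, "wx": 0, "wy": 0, "wz": -10.6}, {"jaw": 80, "x": 0, "y": 0, "z": 0, "wx": 0, "wy": 0, "wz": -10.6}, {"jaw": 80, "x": 0, "y": 0, "z": 0, "wx": 0, "wy": 0, "wz": -10.6}]'

```text
time_s: 14.3
eef_pos: [0.4534, 0.2425, 0.2686]
eef_rot: [0.997, -0.074, 0.0, -0.0]
ft_force: [0.1, -0.3, -0.6]
grip_width: 0.0685
finger_force: 0.0
```

Request:
drive_tool --rows '[{"jaw": 80, "x": 0, "y": 0, "z": 0, "wx": 0, "wy": 0, "wz": -10.6}, {"jaw": 80, "x": 0, "y": 0, "z": 0, "wx": 0, "wy": 0, "wz": -10.6}, {"jaw": 80, "x": 0, "y": 0, "z": 0, "wx": 0, "wy": 0, "wz": 0}, {"jaw": 80, "x": 0, "y": 0, "z": 0, "wx": 0, "wy": 0, "wz": 0}, {"jaw": 80, "x": 0, "y": 0, "z": 0, "wx": 0, "wy": 0, "wz": 0}, {"jaw": 80, "x": 0, "y": 0, "z": 0, "wx": 0, "wy": 0, "wz": 0}, {"jaw": 80, "x": 0, "y": 0, "z": 0, "wx": 0, "wy": 0, "wz": 0}, {"jaw": 80, "x": 0, "y": 0, "z": 0, "wx": 0, "wy": 0, "wz": 0}, {"jaw": 80, "x": 0, "y": 0, "z": 0, "wx": 0, "wy": 0, "wz": 0}, {"jaw": 80, "x": 0, "y": 0, "z": 0, "wx": 0, "wy": 0, "wz": 0}]'

```text
time_s: 15.55
eef_pos: [0.4535, 0.2425, 0.2686]
eef_rot: [0.994, 0.108, -0.0, 0.0]
ft_force: [-0.3, 0.2, 0.5]
grip_width: 0.068
finger_force: 0.0
```

Run:
```python
from ringm import *
s,e,M=pose();print(s['time_s'],e,yaw(M),M[2],s['qpos'])
c=snap('wrist','w7.png'); print(proj(c,e,True))
```

```text
15.55 [0.45345311 0.24246427 0.26858948] -77.63921728943431 [-4.74160843e-05  1.34653007e-05 -9.99999999e-01] [ 4.91025725e-01  1.08767589e-01  2.25364496e-02  1.48461448e+00
 -6.93889183e-08 -2.86630328e+00]
[323.63286655 262.29651061]
```

View pics/w7.png

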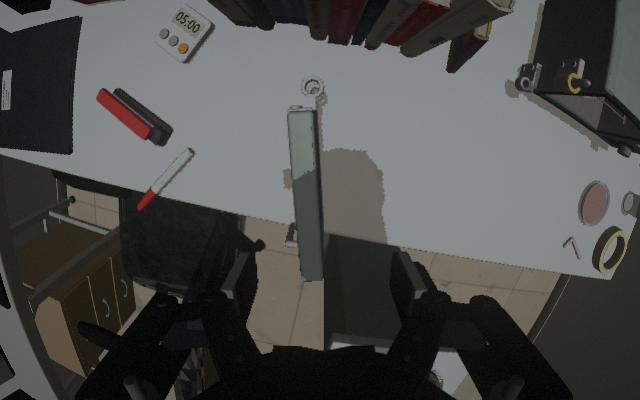

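The wrist view shows the door's top strip with corners at (288,110), (315,110), (325,280), (301,281) and its upper knuckle at (313,87). The ring is on the pin at (573,83).

Run:
```python
from h import *
c=load('w7.png');F=c['frame'].astype(int)
print(F[200,285:335:3].tolist())
P=np.array([onz(c,*p,.156,True)[:2] for p in((288.5,110),(315,110),(324.5,279.5),(301,281))]);print(P.round(4),np.linalg.norm(P-np.roll(P,-1,0),axis=1).round(4))
f=(P[0]+P[1])/2;b=(P[2]+P[3])/2;print('yaw',np.degrees(np.arctan2(*(f-b)[::-1])),'c',(f+b)/2)
th=np.arctan2(*(f-b)[::-1]); u=np.array([np.cos(th),np.sin(th)]);n=np.array([-u[1],u[0]]);print('eye pred',(f+b)/2+.1*u-.011*n,'px',proj(c,[*((f+b)/2+.1*u-.011*n),.144],True), 'knuckle seen',onz(c,312.5,86,.144,True))
print('ring/pin',onz(c,573,84,.142,True))
s,e,M=pose();print('tool shift',to([*((f+b)/2),.12]))
```

```text
[[138, 142, 144], [137, 142, 144], [137, 141, 143], [71, 75, 73], [67, 73, 70], [68, 74, 70], [67, 73, 69], [67, 73, 69], [69, 74, 70], [66, 72, 68], [65, 71, 67], [41, 42, 40], [37, 40, 36], [104, 101, 94], [104, 101, 94], [105, 101, 94], [104, 102, 94]]
[[0.5215 0.2866]
 [0.5259 0.2653]
 [0.3741 0.2242]
 [0.3674 0.2461]] [0.0217 0.1572 0.0228 0.1593]
yaw 14.938293298255996 c [0.44723856 0.2555406 ]
eye pred [0.54669453 0.27069021] px [314.36599174  84.96743761] knuckle seen [0.54549534 0.27204663 0.144     ]
ring/pin [0.63518969 0.00495799 0.142     ]
tool shift [ -3.3 -14.1 148.6]
```

Request:
drive_tool --grip_force 60 --rows '[{"jaw": 80, "x": -0.0033, "y": -0.0141, "z": 0, "wx": 0, "wy": 0, "wz": -2.5}, {"jaw": 80, "x": 0, "y": 0, "z": 0.03, "wx": 0, "wy": 0, "wz": 0}, {"jaw": 80, "x": 0, "y": 0, "z": 0.04, "wx": 0, "wy": 0, "wz": 0}, {"jaw": 80, "x": 0, "y": 0, "z": 0.04, "wx": 0, "wy": 0, "wz": 0}, {"jaw": 80, "x": 0, "y": 0, "z": 0.026, "wx": 0, "wy": 0, "wz": 0}, {"jaw": 80, "x": 0, "y": 0, "z": 0.01, "wx": 0, "wy": 0, "wz": 0}, {"jaw": 80, "x": 0, "y": 0, "z": 0, "wx": 0, "wy": 0, "wz": 0}, {"jaw": 45, "x": 0, "y": 0, "z": 0, "wx": 0, "wy": 0, "wz": 0}, {"jaw": 38, "x": 0, "y": 0, "z": 0, "wx": 0, "wy": 0, "wz": 0}, {"jaw": 32, "x": 0, "y": 0, "z": 0, "wx": 0, "wy": 0, "wz": 0}]'

```text
time_s: 16.85
eef_pos: [0.4476, 0.2557, 0.1233]
eef_rot: [0.992, 0.129, 0.001, -0.0]
ft_force: [0.0, -0.2, 0.8]
grip_width: 0.0276
finger_force: 0.0
```

Request:
drive_tool --rows '[{"jaw": 28, "x": 0, "y": 0, "z": 0, "wx": 0, "wy": 0, "wz": 0}, {"jaw": 24, "x": 0, "y": 0, "z": 0, "wx": 0, "wy": 0, "wz": 0}, {"jaw": 20, "x": 0, "y": 0, "z": 0, "wx": 0, "wy": 0, "wz": 0}, {"jaw": 10, "x": 0, "y": 0, "z": 0, "wx": 0, "wy": 0, "wz": 0}, {"jaw": 10, "x": 0, "y": 0, "z": 0, "wx": 0, "wy": 0, "wz": 0}, {"jaw": 10, "x": 0, "y": 0, "z": 0, "wx": 0, "wy": 0, "wz": 0}, {"jaw": 10, "x": 0, "y": 0, "z": 0, "wx": 0, "wy": 0, "wz": 0}, {"jaw": 10, "x": 0, "y": 0, "z": -0.003, "wx": 0, "wy": 0, "wz": 0}, {"jaw": 10, "x": 0, "y": 0, "z": -0.01, "wx": 0, "wy": 0, "wz": 0}, {"jaw": 10, "x": 0, "y": 0, "z": -0.01, "wx": 0, "wy": 0, "wz": 0}]'

```text
time_s: 18.1
eef_pos: [0.447, 0.2553, 0.1459]
eef_rot: [0.992, 0.129, -0.0, 0.0]
ft_force: [-0.2, 0.1, -2.1]
grip_width: 0.0214
finger_force: 58.6
```

Run:
```python
from h import *
s,e,M=pose();print(s['time_s'],e,yaw(M),M[2],s['ft_force'],s['torque'],s['grip_width'])
```

```text
18.1 [0.44704873 0.25528755 0.14588742] -75.14236398542323 [-8.44414173e-04  4.75014802e-04 -9.99999531e-01] [-0.19309516  0.12420403 -2.06314784] [-0.04632153 -0.00708288 -0.02730261] 0.02136763674337651
```

Request:
drive_tool --rows '[{"jaw": 10, "x": 0, "y": 0, "z": -0.012, "wx": 0, "wy": 0, "wz": 0}, {"jaw": 10, "x": 0, "y": 0, "z": -0.012, "wx": 0, "wy": 0, "wz": 0}, {"jaw": 10, "x": 0, "y": 0, "z": -0.008, "wx": 0, "wy": 0, "wz": 3.8}, {"jaw": 10, "x": 0, "y": 0, "z": 0, "wx": 0, "wy": 0, "wz": 3.8}, {"jaw": 10, "x": 0, "y": 0, "z": 0, "wx": 0, "wy": 0, "wz": 3.8}, {"jaw": 10, "x": 0, "y": 0, "z": 0, "wx": 0, "wy": 0, "wz": 3.8}, {"jaw": 10, "x": 0, "y": 0, "z": 0, "wx": 0, "wy": 0, "wz": 3.8}, {"jaw": 10, "x": 0.002, "y": 0.01, "z": 0, "wx": 0, "wy": 0, "wz": 0}, {"jaw": 10, "x": 0.005, "y": 0.02, "z": 0, "wx": 0, "wy": 0, "wz": 0}, {"jaw": 10, "x": 0.006, "y": 0.03, "z": 0, "wx": 0, "wy": 0, "wz": 0}]'

```text
time_s: 19.35
eef_pos: [0.456, 0.194, 0.1779]
eef_rot: [0.999, -0.035, 0.0, 0.0]
ft_force: [-0.6, 0.1, -3.1]
grip_width: 0.0213
finger_force: 59.0
```

Request:
drive_tool --rows '[{"jaw": 10, "x": 0.006, "y": 0.03, "z": 0, "wx": 0, "wy": 0, "wz": 0}, {"jaw": 10, "x": 0.006, "y": 0.03, "z": 0, "wx": 0, "wy": 0, "wz": 0}, {"jaw": 10, "x": 0.006, "y": 0.03, "z": 0, "wx": 0, "wy": 0, "wz": 0}, {"jaw": 10, "x": 0.006, "y": 0.03, "z": 0, "wx": 0, "wy": 0, "wz": 0}, {"jaw": 10, "x": 0.006, "y": 0.025, "z": 0, "wx": 0, "wy": 0, "wz": 0}, {"jaw": 10, "x": 0.005, "y": 0.015, "z": 0, "wx": 0, "wy": 0, "wz": 0}, {"jaw": 10, "x": 0, "y": 0.006, "z": 0, "wx": 0, "wy": 0, "wz": 0}, {"jaw": 10, "x": 0, "y": 0, "z": 0, "wx": 0, "wy": 0, "wz": 0}, {"jaw": 10, "x": 0, "y": 0, "z": 0, "wx": 0, "wy": 0, "wz": 0}, {"jaw": 10, "x": 0, "y": 0, "z": 0, "wx": 0, "wy": 0, "wz": 0}]'

```text
time_s: 20.6
eef_pos: [0.4787, 0.0273, 0.1776]
eef_rot: [0.999, -0.036, -0.0, -0.0]
ft_force: [-0.1, -0.3, -2.9]
grip_width: 0.0212
finger_force: 59.0
```

Run:
```python
from h import *
s,e,M=pose();print(s['time_s'],e,yaw(M),M[2],s['ft_force'],s['torque'],s['grip_width'],s['qpos'][5])
c=snap('wrist','w8.png');snap('side','s8.png');snap('top','t8.png')
u=M[:,0];n=-M[:,1]
for z,k in((.126,'low'),(.144,'high')):
    q=e+.1*u-.011*n;q[2]=e[2]-.1233+z; print(k,q,proj(c,q,True))
print('pin',proj(c,[.638,.0042,.166],True),proj(c,[.638,.0042,.142],True))
cv2.imwrite('pics/w8c.png',cv2.resize(c['frame'][0:200,230:430,::-1],(600,600),interpolation=cv2.INTER_CUBIC))
```

```text
20.6 [0.4787149  0.0272528  0.17759885] -94.06982698782669 [-8.87980714e-05 -9.93591720e-05 -9.99999991e-01] [-0.07031616 -0.30054902 -2.8681867 ] [-0.02706482  0.0304463   0.03011344] 0.021162129056180614 -3.0137607966852378
low [0.57768204 0.00918332 0.18029885] [348.58147569  60.05907138]
high [0.57768204 0.00918332 0.19829885] [352.26039169  53.50529543]
pin [346.58215396 -44.16864813] [343.74174707 -26.58753967]
```

View pics/w8c.png

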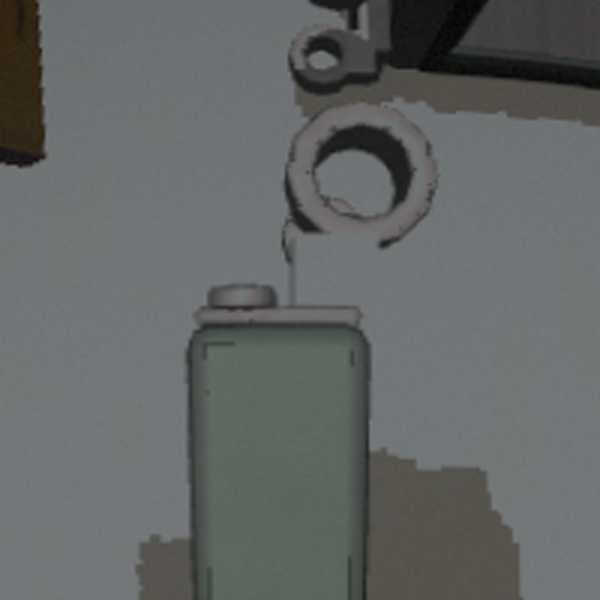

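The door's upper knuckle face shows as a circle centred at crop (363,175), i.e. pixel (351,58.3). The lower jamb knuckle bore is at crop (322,52), pixel (337.3,17.5). The panel hangs straight.

Run:
```python
from h import *
c=load('w8.png');s,e,M=pose()
u=M[:2,0];v=M[:2,1]
def rel(n,p,z):
    q=onz(c,*p,z,True); d=(q-e)[:2]; print(n,q.round(4),'tool x,y mm',(1000*np.array([d@u,d@v])).round(2))
rel('eye top',(351,58.3),e[2]-.1233+.144)
rel('eye top(bore guess)',(230+365/3,178/3),e[2]-.1233+.144)
rel('jamb bore',(230+322/3,52/3),.044)
# panel top edges: columns 190..370 at row 330, 192..367 at row 560
for r in(340,580):
    for col in(190,369) if r==340 else (192,367): rel('edge',(230+col/3,r/3),e[2]-.1233+.156)
# knuckle by circle fit on mask
F=c['frame'].astype(int); print(F[58,318:385:2,0].tolist()); print(F[20:100:2,351,0].tolist())
t=load('t8.png'); q=np.array([.6375,.0045,.166]); print(proj(t,q))
```

```text
eye top [0.5758 0.0098 0.1983] tool x,y mm [97.96 10.26]
eye top(bore guess) [0.5753 0.0096 0.1983] tool x,y mm [97.55 10.52]
jamb bore [0.6378 0.0038 0.044 ] tool x,y mm [160.24  11.85]
edge [0.5557 0.0326 0.2103] tool x,y mm [ 76.36 -10.99]
edge [0.5542 0.0116 0.2103] tool x,y mm [76.34 10.01]
edge [0.5264 0.035  0.2103] tool x,y mm [ 46.96 -11.36]
edge [0.5249 0.0134 0.2103] tool x,y mm [46.94 10.31]
[111, 112, 113, 110, 94, 112, 110, 111, 75, 112, 113, 112, 111, 111, 114, 111, 113, 113, 111, 112, 111, 64, 29, 33, 36, 105, 113, 110, 103, 96, 111, 110, 111, 113]
[72, 75, 48, 28, 59, 78, 80, 104, 110, 109, 108, 35, 32, 32, 34, 69, 112, 110, 112, 113, 112, 112, 111, 113, 113, 111, 85, 100, 113, 113, 113, 112, 113, 113, 114, 112, 113, 114, 114, 115]
[314.29583435 162.10021337]
```

Request:
drive_tool --rows '[{"jaw": 10, "x": 0.004, "y": 0.0014, "z": 0, "wx": 0, "wy": 0, "wz": 0}, {"jaw": 10, "x": 0.01, "y": 0, "z": 0, "wx": 0, "wy": 0, "wz": 0}, {"jaw": 10, "x": 0.012, "y": 0, "z": 0, "wx": 0, "wy": 0, "wz": 0}, {"jaw": 10, "x": 0.012, "y": 0, "z": 0, "wx": 0, "wy": 0, "wz": 0}, {"jaw": 10, "x": 0.012, "y": 0, "z": 0, "wx": 0, "wy": 0, "wz": 0}, {"jaw": 10, "x": 0.0084, "y": 0, "z": 0, "wx": 0, "wy": 0, "wz": 0}, {"jaw": 10, "x": 0.004, "y": 0, "z": 0, "wx": 0, "wy": 0, "wz": 0}, {"jaw": 10, "x": 0, "y": 0, "z": 0, "wx": 0, "wy": 0, "wz": 0}, {"jaw": 10, "x": 0, "y": 0, "z": 0, "wx": 0, "wy": 0, "wz": 0}, {"jaw": 10, "x": 0, "y": 0, "z": 0, "wx": 0, "wy": 0, "wz": 0}]'

```text
time_s: 22.0
eef_pos: [0.5407, 0.0208, 0.1778]
eef_rot: [0.999, -0.036, 0.0, -0.0]
ft_force: [0.8, 1.3, -3.1]
grip_width: 0.0214
finger_force: 59.0
```

Run:
```python
from h import *
s,e,M=pose();print(s['time_s'],e,yaw(M),M[2],s['ft_force'],s['torque'],s['qpos'][5])
c=snap('wrist','w9.png');snap('side','s9.png');snap('top','t9.png')
print('targets: expected tcp', [.4787+.0624*.9975-.0014*.071,.02725-.0624*.071-.0014*.9975])
F=c['frame'].astype(int).sum(2)//3
np.set_printoptions(linewidth=250)
print(F[34:90:2,322:384:2])
```

```text
22.0 [0.54067915 0.02081402 0.17778874] -94.1292257768102 [ 1.48747842e-04 -4.55084856e-05 -9.99999988e-01] [ 0.82903197  1.28934251 -3.11826072] [ 0.01655351  0.04959326 -0.00886653] -3.031062733925278
targets: expected tcp [0.5408446, 0.021423100000000004]
[[122 121 121 120 120 121 120 120 122 121 119 110 117 112 111  90  91  57  89 118 121 121 118 121 119  77  32  29  27  27  29]
 [121 121 121 122 121 121 121 122  98 107 108 114 116 115 115 116 115 113 109 102 108 121 119 119 117  82  29  27  26  26  27]
 [119 121 121 122 119 121 121  92 112 113 115 116 117 117 120 120 117 116 114 112 111 104 118 118 115  90  28  24  26  27  27]
 [122 120 121 120 120 113  89 112 117 117 119 119 118  86  80  85  90 120 120 119 115 108  97 117 119 106  24  28  27  29  25]
 [120 122 123 123 111  92 111 115 116 115 103  99  72  41  36  42  67  93 113 118 120 114 107  87 118 111  22  26  25  27  26]
 [122 121 121 110  98 113 115 115 106  64  39  32  36  32  33  34  33  33  41  82 118 120 113 106 100 108  25  30  24  27  28]
 [121 121 121  96 114 117 117 101  61  36  33  34  32  34  34  32  33  32  33  
[... 2015 characters left out ...]
123 123 111 112 102  95  84  48  29  33  27  33  29  28  23  21]
 [ 68  95  89 110 124 124 125 125 123 123 123 125 123 124 124 124 124  86  49  37  56 123  47  29  32  31  26  24  18  21  22]
 [115  52  83 111 124 124 123 124 123 125 123 123 123 123 123 123 123  79  44  56  82 123  48  31  28  24  23  20  22  20  24]
 [125  84  63 112 122 124 122 124 124 124 125 123 123 124 123 122 123  92  60 118 123 123  52  20  19  23  22  21  23  25  24]
 [122  65  49 111 125 124 124 124 124 123 123 123 124 124 124 123 123  93  35  36  42  71  85  61  55  51  50  47  44  40  35]
 [125  85  70 111 124 124 124 124 123 124 123 125 125 124 123 124 124  89  82  80  81  84  85  84  86  87  86  85  85  88  85]]
```

Run:
```python
from h import *
c=load('w9.png');s,e,M=pose();u=M[:,0];v=M[:,1]
F=c['frame'].astype(int)
dz=e[2]-.1233
for n,q in(('pin tip',[.6378,.0035,.166]),('pin foot+ring',[.6378,.0035,.142]),('pin ring foot',[.6378,.0035,.132]),('jamb bore',[.6378,.0035,.044])): print(n,proj(c,q,True).round(1))
for z in(.126,.144):
    q=e+.098*u+.0105*v;q[2]=dz+z;print('eye',z,q,proj(c,q,True).round(1))
m=(F[...,0]-F[...,2]>30)
vv,uu=np.nonzero(m[20:100,310:390]); print('brass px',len(uu),(uu+310).min() if len(uu) else 0, list(zip(uu+310,vv+20))[:60])
# knuckle top ring: ellipse of bright pixels -> fit outer bore rim as dark-bright boundary
g=F.sum(2)//3
sub=g[34:80,322:376]; 
th=((sub>98)).astype(np.uint8)
inv=1-th
n,l,st,ce=cv2.connectedComponentsWithStats(inv,connectivity=4)
for i in range(1,n): print(st[i],ce[i]+[322,34])
```

```text
pin tip [344.7  67.9]
pin foot+ring [341.8  72.9]
pin ring foot [340.9  74.7]
jamb bore [335.3  84.5]
eye 0.126 [0.63779452 0.0032597  0.18045676] [347.4  64. ]
eye 0.144 [0.63779452 0.0032597  0.19845676] [350.9  58. ]
brass px 270 322 [(np.int64(345), np.int64(54)), (np.int64(336), np.int64(55)), (np.int64(337), np.int64(55)), (np.int64(338), np.int64(55)), (np.int64(339), np.int64(55)), (np.int64(340), np.int64(55)), (np.int64(341), np.int64(55)), (np.int64(342), np.int64(55)), (np.int64(343), np.int64(55)), (np.int64(344), np.int64(55)), (np.int64(345), np.int64(55)), (np.int64(346), np.int64(55)), (np.int64(347), np.int64(55)), (np.int64(348), np.int64(55)), (np.int64(335), np.int64(56)), (np.int64(336), np.int64(56)), (np.int64(337), np.int64(56)), (np.int64(338), np.int64(56)), (np.int64(339), np.int64(56)), (np.int64(340), np.int64(56)), (np.int64(341), np.int64(56)), (np.int64(342), np.int64(56)), (np.int64(343), np.int64(56)), (np.int64(344), np.int64(56)), (np.int64(345), np.int64(56)), (np.int64(346), np.int64(56)), (np.int64(347), np.int64(56)), (np.int64(348), np.int64(
[... 726 characters left out ...]
64(338), np.int64(58)), (np.int64(339), np.int64(58)), (np.int64(340), np.int64(58)), (np.int64(341), np.int64(58)), (np.int64(342), np.int64(58)), (np.int64(343), np.int64(58)), (np.int64(344), np.int64(58)), (np.int64(345), np.int64(58)), (np.int64(346), np.int64(58))]
[30  0  7  2 10] [355.6  34.3]
[ 34   0  20  46 205] [371.66829268  62.82439024]
[16  2  1  1  1] [338.  36.]
[39  2  1  1  1] [361.  36.]
[ 9  3  7  7 13] [333.76923077  39.76923077]
[37  3  1  1  1] [359.  37.]
[ 12   6  34  34 824] [350.79490291  56.07160194]
[44  6  1  1  1] [366.  40.]
[45  7  1  1  1] [367.  41.]
[46  8  1  1  1] [368.  42.]
[47  9  1  1  1] [369.  43.]
[  0  10  17  36 183] [327.19125683  68.87431694]
```

Run:
```python
from h import *
c=load('w9.png');F=c['frame'].astype(int);g=F.sum(2)//3;d=F[...,0]-F[...,2]
print('cols 328..372, b=brass')
for r in range(38,78):
    print(r,''.join('b' if d[r,k]>25 else ('#' if g[r,k]<45 else ('+' if g[r,k]<62 else ('o' if g[r,k]<80 else ('-' if g[r,k]<105 else '.')))) for k in range(328,373)))
```

```text
cols 328..372, b=brass
38 .......--...........................-.......-
39 ......o-....................................-
40 .....--............--------..........--......
41 ....--..........oooo++++o--............-.....
42 ...--.........---oo+#####+oo-..........---...
43 ..--........--o+############++o-........--...
44 .--........-o+#################+--.......--..
45 --.......--o+###################++--......--.
46 -.......--++#####################+o.........-
47 -........-+#######################+-........-
48 -.......-o#########################+-........
49 -.....--o##########++###############+o-......
50 ......oo+#####o+o-+o-o++#############+o-.....
51 ......o+###+o..o--oo-ooo#############+-......
52 .......o##+-...o-.-o-ooo+############+-......
53 ......-+#+-....o-.-+oooo+#############o......
54 ......o+#o----bobbbooo-o##############o-.....
55 ......o+bbbbbbbbbbbbbooo+#####o#######+-.....
56 ......obbbbbbbbbbbbbbbbo+####+-+######+-.....
57 .....-obbbbbbbbbbbbbbbbbb+####--+######o.....
58 ......obbbbbbbbbbbbbbbbbbbb###-.o######o.....
59 ......-bbbbbbbbbbbbbbbbbbbbbb#-.o#####+-.....
[... 182 characters left out ...]
---####-......
64 -......-o+++oo--.--o++++bbbbbbbb--###+.......
65 -.......-++oo-.....-o+++bbbbbbbb-o###o.......
66 -.......--+o-.......-o+++bbbbbbbb###o-......-
67 o-.......--+.........o+++bbbbbbbb##o-.......-
68 +-........---........-++++bbbbbb++o-.......--
69 +o..........--.......-++++bbbbbb+o-.......-o-
70 #+o..........--.....-o++#+bbbbboo-........--o
71 ###oo........-o-----o+++##bbboo--........--+o
72 ####o-.......--..--o+++##+oo---........---o--
73 +####o-............---------..........-o-+o--
74 ######o-.............................-oo++++#
75 b+#####o-............................--+#####
76 bb+#####+o..........................--+######
77 bb--ooooo-----.....................--+#######
```

The bore's upper rim is centred at (351,56.5) and the pin's tip disc at (344,67.5). Allowing for height, they agree within about 0.7 mm, so I lower the door.

Request:
drive_tool --rows '[{"jaw": 10, "x": -0.0005, "y": -0.0003, "z": 0, "wx": 0, "wy": 0, "wz": 0}, {"jaw": 10, "x": 0, "y": 0, "z": 0.004, "wx": 0, "wy": 0, "wz": 0}, {"jaw": 10, "x": 0, "y": 0, "z": 0.004, "wx": 0, "wy": 0, "wz": 0}, {"jaw": 10, "x": 0, "y": 0, "z": 0.004, "wx": 0, "wy": 0, "wz": 0}, {"jaw": 10, "x": 0, "y": 0, "z": 0.003, "wx": 0, "wy": 0, "wz": 0}, {"jaw": 10, "x": 0, "y": 0, "z": 0.003, "wx": 0, "wy": 0, "wz": 0}, {"jaw": 10, "x": 0, "y": 0, "z": 0.003, "wx": 0, "wy": 0, "wz": 0}, {"jaw": 10, "x": 0, "y": 0, "z": 0.003, "wx": 0, "wy": 0, "wz": 0}, {"jaw": 10, "x": 0, "y": 0, "z": 0, "wx": 0, "wy": 0, "wz": 0}, {"jaw": 10, "x": 0, "y": 0, "z": 0, "wx": 0, "wy": 0, "wz": 0}]'

```text
time_s: 23.4
eef_pos: [0.5405, 0.0211, 0.1537]
eef_rot: [0.999, -0.036, 0.0, -0.0]
ft_force: [0.4, -0.7, -2.7]
grip_width: 0.0212
finger_force: 59.0
```

Request:
drive_tool --rows '[{"jaw": 10, "x": 0, "y": 0, "z": 0.003, "wx": 0, "wy": 0, "wz": 0}, {"jaw": 10, "x": 0, "y": 0, "z": 0.003, "wx": 0, "wy": 0, "wz": 0}, {"jaw": 10, "x": 0, "y": 0, "z": 0.003, "wx": 0, "wy": 0, "wz": 0}, {"jaw": 10, "x": 0, "y": 0, "z": 0.002, "wx": 0, "wy": 0, "wz": 0}, {"jaw": 10, "x": 0, "y": 0, "z": 0.001, "wx": 0, "wy": 0, "wz": 0}, {"jaw": 10, "x": 0, "y": 0, "z": 0.001, "wx": 0, "wy": 0, "wz": 0}, {"jaw": 10, "x": 0, "y": 0, "z": 0, "wx": 0, "wy": 0, "wz": 0}, {"jaw": 10, "x": 0, "y": 0, "z": 0, "wx": 0, "wy": 0, "wz": 0}, {"jaw": 10, "x": 0, "y": 0, "z": 0, "wx": 0, "wy": 0, "wz": 0}, {"jaw": 10, "x": 0, "y": 0, "z": 0, "wx": 0, "wy": 0, "wz": 0}]'

```text
time_s: 24.65
eef_pos: [0.5405, 0.0211, 0.1406]
eef_rot: [0.999, -0.036, 0.0, -0.0]
ft_force: [-0.0, -1.1, -2.8]
grip_width: 0.0212
finger_force: 59.0
```

Run:
```python
from h import *
s,e,M=pose();print(s['time_s'],e,yaw(M),s['ft_force'],s['torque'])
c=snap('wrist','w10.png');F=c['frame'].astype(int);g=F.sum(2)//3;d=F[...,0]-F[...,2]
u=M[:,0];v=M[:,1]
q=e+.0986*u+.0105*v;q[2]=e[2]-.1233+.144;print('eye top',proj(c,q,True).round(1),'pin tip',proj(c,[.6377,.0037,.166],True).round(1))
for r in range(36,90):
    print(r,''.join('b' if d[r,k]>25 else ('#' if g[r,k]<45 else ('+' if g[r,k]<62 else ('o' if g[r,k]<80 else ('-' if g[r,k]<105 else '.')))) for k in range(322,380)))
```

```text
24.65 [0.54047101 0.0210937  0.14064542] -94.13434132498281 [-0.01906386 -1.08748325 -2.83627827] [ 0.01355629 -0.00089833  0.02340286]
eye top [351.   56.9] pin tip [351.6  56. ]
36 ...............----.-................-o#####+-............
37 ..............---.......................-o##+-............
38 .............---.........................-o#+--...........
39 ............o--...........................-o+--...........
40 ...........---...........-oooo-...........--o--...........
41 ..........--..............-ooo--............---...........
42 .........--.........---oo+#####+oo--........----..........
43 ........--........--o+############++o-........---.........
44 .......--.......--o+#################+---.....---.........
45 ......--.......--++###################+--......---........
46 .....---.......-o+#####################+-........--.......
47 .....--........-+########++++++#########+-........-.......
48 .....--.......-o#######+++++++++++########-........-......
49 ....-o-.....--o#######+++++o+o++++++######+-.......-......
50 ....---.....oo+######++++oooo--oo+++#######o-....
[... 1727 characters left out ...]
+o+bbbb+......-###
79 ..o-oo............................-o++++++bbbbb-......-###
80 ..+---............................-+###+bbbbbb#++ooooo+###
81 ..+---............................o###bbbbbbbb############
82 ..o---............................o#+bbbbbbbb####+oo######
83 ..ooo-............................-bbbbbbbbb+oooooo-o+++++
84 ..-++-............................-bbbbbbb+o--oo-----ooooo
85 ...++-............................bbbbbb+o----------------
86 ...o+o............................bbbb++o-----------------
87 ...-+o............................-bb+oo------------------
88 ...-+o............................-++o-----...------------
89 ....--............................-oo-----....------------
```

Request:
drive_tool --rows '[{"jaw": 10, "x": 0, "y": 0, "z": 0.0006, "wx": 0, "wy": 0, "wz": 0}, {"jaw": 10, "x": 0, "y": 0, "z": 0.0006, "wx": 0, "wy": 0, "wz": 0}, {"jaw": 10, "x": 0, "y": 0, "z": 0, "wx": 0, "wy": 0, "wz": 0}, {"jaw": 10, "x": 0, "y": 0, "z": 0, "wx": 0, "wy": 0, "wz": 0}, {"jaw": 10, "x": 0, "y": 0, "z": 0, "wx": 0, "wy": 0, "wz": 0}, {"jaw": 10, "x": 0, "y": 0, "z": 0, "wx": 0, "wy": 0, "wz": 0}, {"jaw": 10, "x": 0, "y": 0, "z": 0, "wx": 0, "wy": 0, "wz": 0}, {"jaw": 10, "x": 0, "y": 0, "z": 0, "wx": 0, "wy": 0, "wz": 0}, {"jaw": 10, "x": 0, "y": 0, "z": 0, "wx": 0, "wy": 0, "wz": 0}, {"jaw": 10, "x": 0, "y": 0, "z": 0, "wx": 0, "wy": 0, "wz": 0}]'

```text
time_s: 25.95
eef_pos: [0.5405, 0.0211, 0.1394]
eef_rot: [0.999, -0.036, 0.0, -0.0]
ft_force: [0.7, -0.6, -3.2]
grip_width: 0.0213
finger_force: 59.0
```

Request:
drive_tool --rows '[{"jaw": 10, "x": 0, "y": 0, "z": 0.0006, "wx": 0, "wy": 0, "wz": 0}, {"jaw": 10, "x": 0, "y": 0, "z": 0, "wx": 0, "wy": 0, "wz": 0}, {"jaw": 10, "x": 0, "y": 0, "z": 0, "wx": 0, "wy": 0, "wz": 0}, {"jaw": 10, "x": 0, "y": 0, "z": 0, "wx": 0, "wy": 0, "wz": 0}, {"jaw": 10, "x": 0, "y": 0, "z": 0, "wx": 0, "wy": 0, "wz": 0}, {"jaw": 10, "x": 0, "y": 0, "z": 0, "wx": 0, "wy": 0, "wz": 0}, {"jaw": 10, "x": 0, "y": 0, "z": 0, "wx": 0, "wy": 0, "wz": 0}, {"jaw": 10, "x": 0, "y": 0, "z": 0, "wx": 0, "wy": 0, "wz": 0}, {"jaw": 10, "x": 0, "y": 0, "z": 0, "wx": 0, "wy": 0, "wz": 0}, {"jaw": 10, "x": 0, "y": 0, "z": 0, "wx": 0, "wy": 0, "wz": 0}]'

```text
time_s: 27.2
eef_pos: [0.5405, 0.0211, 0.1388]
eef_rot: [0.999, -0.036, 0.0, 0.0]
ft_force: [-0.8, 0.7, -0.0]
grip_width: 0.0214
finger_force: 59.3
```

Run:
```python
from h import *
s,e,M=pose();print(s['time_s'],e,s['ft_force'],s['torque'])
```

```text
27.2 [0.54046291 0.0211111  0.13884635] [-0.81503605  0.6914647  -0.02241018] [-0.02059948 -0.00115624 -0.01401291]
```

Request:
drive_tool --rows '[{"jaw": 10, "x": 0, "y": 0, "z": 0.0004, "wx": 0, "wy": 0, "wz": 0}, {"jaw": 10, "x": 0, "y": 0, "z": 0, "wx": 0, "wy": 0, "wz": 0}, {"jaw": 10, "x": 0, "y": 0, "z": 0, "wx": 0, "wy": 0, "wz": 0}, {"jaw": 10, "x": 0, "y": 0, "z": 0, "wx": 0, "wy": 0, "wz": 0}, {"jaw": 10, "x": 0, "y": 0, "z": 0, "wx": 0, "wy": 0, "wz": 0}, {"jaw": 10, "x": 0, "y": 0, "z": 0, "wx": 0, "wy": 0, "wz": 0}, {"jaw": 10, "x": 0, "y": 0, "z": 0, "wx": 0, "wy": 0, "wz": 0}, {"jaw": 10, "x": 0, "y": 0, "z": 0, "wx": 0, "wy": 0, "wz": 0}, {"jaw": 10, "x": 0, "y": 0, "z": 0, "wx": 0, "wy": 0, "wz": 0}, {"jaw": 10, "x": 0, "y": 0, "z": 0, "wx": 0, "wy": 0, "wz": 0}]'

```text
time_s: 28.45
eef_pos: [0.5405, 0.0211, 0.1385]
eef_rot: [0.999, -0.036, 0.0, -0.0]
ft_force: [-3.4, 0.1, 4.4]
grip_width: 0.021
finger_force: 59.9
```

Run:
```python
from h import *
s,e,M=pose();print(s['time_s'],e,s['ft_force'],s['torque'])
c=load('top0.png');G=cv2.GaussianBlur(c['frame'][:,:,1].astype(float),(3,3),.6)
def edge(pts):
    P=np.array([onz(c,*p,.174)[:2] for p in pts]); f=cv2.fitLine(P.astype(np.float32),cv2.DIST_HUBER,0,.001,.001).ravel(); return np.degrees(np.arctan2(f[1],f[0]))
def sub(prof,s):
    g=np.abs(np.diff(prof)); k=g.argmax(); w=g[max(k-1,0):k+2]; return s+.5+(np.arange(max(k-1,0),max(k-1,0)+len(w))*w).sum()/w.sum()
# left edge: rows 110..155 near u 325..329 ; right edge rows 115..160 near 417..420; front: cols 335..410
L=[(sub(G[r,319:335],319),r) for r in range(110,156,2)]
Rr=[(sub(G[r,410:427],410),r) for r in range(116,160,2)]
Fr=[(u,sub(G[158:172,u],158)) for u in range(332,405,3)]
print('left',edge(L),'right',edge(Rr),'front(+90)',edge(Fr)); print(np.round(L[::6],1).tolist(),np.round(Rr[::6],1).tolist(),np.round(Fr[::6],1).tolist())
for f in('top0.png','t9.png'): print(load(f)['tvec'])
# petri etc unmoved
t=snap('top','t11.png'); D=np.abs(t['frame'].astype(int)-c['frame'].astype(int)).max(2)
for n,(u,v) in dict(pin=(407,246),dish=(409,214),cup=(456,202)).items(): print(n,D[v-12:v+12,u-12:u+12].max())
w=snap('wrist','w11.png');F=w['frame'].astype(int);m=np.zeros((400,640),bool);g=F.sum(2)//3
i=1-(g[34:80,322:376]>98).astype(np.uint8);n,l,st,ce=cv2.connectedComponentsWithStats(i,connectivity=4);k=1+st[1:,4].argmax();print(st[k],ce[k]+[322,34])
```

```text
28.45 [0.54046195 0.02112299 0.13848039] [-3.35902968  0.05766026  4.35915192] [-0.05595693  0.21868472 -0.01678262]
left -4.3327136 right -4.267884 front(+90) 85.2276
[[325.5, 110.0], [325.1, 122.0], [324.2, 134.0], [323.1, 146.0]] [[419.4, 116.0], [418.7, 128.0], [417.7, 140.0], [417.4, 152.0]] [[332.0, 161.6], [350.0, 162.7], [368.0, 164.1], [386.0, 165.6], [404.0, 166.7]]
[0.01652636 0.54424702 1.42298149]
[0.01652636 0.54424702 1.42298149]
pin 11
dish 10
cup 11
[ 12   5  34  35 814] [350.1953317   56.88820639]
```

Request:
drive_tool --rows '[{"jaw": 10, "x": 0, "y": 0, "z": -0.0003, "wx": 0, "wy": 0, "wz": 0}, {"jaw": 10, "x": 0, "y": 0, "z": 0, "wx": 0, "wy": 0, "wz": 0}, {"jaw": 10, "x": 0, "y": 0, "z": 0, "wx": 0, "wy": 0, "wz": 0}, {"jaw": 10, "x": 0, "y": 0, "z": 0, "wx": 0, "wy": 0, "wz": 0}, {"jaw": 10, "x": 0, "y": 0, "z": 0, "wx": 0, "wy": 0, "wz": 0}, {"jaw": 10, "x": 0, "y": 0, "z": 0, "wx": 0, "wy": 0, "wz": 0}, {"jaw": 10, "x": 0, "y": 0, "z": 0, "wx": 0, "wy": 0, "wz": 0}, {"jaw": 10, "x": 0, "y": 0, "z": 0, "wx": 0, "wy": 0, "wz": 0}, {"jaw": 10, "x": 0, "y": 0, "z": 0, "wx": 0, "wy": 0, "wz": 0}, {"jaw": 10, "x": 0, "y": 0, "z": 0, "wx": 0, "wy": 0, "wz": 0}]'

```text
time_s: 29.8
eef_pos: [0.5404, 0.0211, 0.1387]
eef_rot: [0.999, -0.036, -0.0, 0.0]
ft_force: [-2.4, -0.2, 1.1]
grip_width: 0.021
finger_force: 59.8
```

Run:
```python
from h import *
s,e,M=pose();print(s['time_s'],e,s['ft_force'],s['torque'],s['joint_velocities'])
c=snap('wrist','w12.png');d=snap('side','s12.png');F=c['frame'].astype(int);g=F.sum(2)//3;b=F[...,0]-F[...,2]
for r in range(38,76,2):
    print(r,''.join('b' if b[r,k]>25 else ('#' if g[r,k]<45 else ('+' if g[r,k]<62 else ('o' if g[r,k]<80 else ('-' if g[r,k]<105 else '.')))) for k in range(322,380)))
# lower bore predicted vs tilt: door panel vertical edges in the side view
e2=e-[0,0,.1233];u=M[:,0];n=-M[:,1]
for x,z in((-.08,.156),(-.08,0)): q=e+u*(x-.0014)-n*.011;q[2]=e[2]-.1233+z;print('free edge',z,proj(d,q).round(1))
a,bb=[proj(d,(e+u*(-.0814)-n*.011)*[1,1,0]+[0,0,e[2]-.1233+z]) for z in(.14,.015)]
G=d['frame'][:,:,1].astype(float)
for t in np.linspace(0,1,9):
    p=a+(bb-a)*t; prof=cv2.getRectSubPix(G.astype(np.float32),(15,1),(float(p[0]),float(p[1]))).ravel();gr=np.abs(np.diff(prof));print(round(t,2),p.round(1),'edge off',gr.argmax()+.5-7,gr.max().round())
```

```text
29.8 [0.54044696 0.02109431 0.13866413] [-2.42037667 -0.21531721  1.10787515] [-0.06122084  0.11111144 -0.04520363] [ 0.00090219  0.0006285  -0.00110456  0.00029336 -0.00031581  0.00033035]
38 .............o-..........................--##o-...........
40 ...........--............-ooo-.............o---...........
42 ........---.........--oo+######++oo--.......---...........
44 ......---.......--++#################++o-.....----........
46 .....---.......-o+########++++++########-........--.......
48 .....--......-o+######+++++ooo++++++######o-.......-......
50 ....o--.....o+######++++ooo--..---o+++#####o-.....--......
52 ...oo-.......o###+#++++oo-.........-++++####+-.....--.....
54 ..+b-.......o+####+++++o-...........o+++####++o.....--....
56 .bbo-.......obb####++++o-...........o+++#####o......--....
58 obb+o-......o#++###+++++o-.........-++++#####o.......--...
60 obb#+o-.....-ooo####+++++++--...--o++++######o......--....
62 obb##-.......o++######++++#+++++++++++######o-.....---....
64 obb+#+-......-o########+++++++++++++#######+-......-o..---
66 obbb##o.......-+##########+#+++###########+-.....-o--..-##
68 obbbb#+-........--##################--++o-.......-o+...o##
70 obbbb+##o-.........-+#############+o--o-.......---+o...o##
72 o#bbbb####o-..........---o++###+oo----......----+bb-...-##
74 .o#bbbb#####o-...............--.............--obbb-....o##
free edge 0.156 [290.1 183.4]
free edge 0 [292.7 225.4]
0.0 [290.4 188. ] edge off -0.5 54.0
0.12 [290.6 192.2] edge off -0.5 58.0
0.25 [290.9 196.4] edge off -0.5 54.0
0.38 [291.1 200.6] edge off -0.5 55.0
0.5 [291.4 204.8] edge off -0.5 57.0
0.62 [291.7 209. ] edge off -0.5 55.0
0.75 [291.9 213.2] edge off -0.5 54.0
0.88 [292.2 217.5] edge off -0.5 55.0
1.0 [292.4 221.7] edge off -0.5 55.0
```

```bash
python3 -c "
from plant import *
print(job_done())"
```

```text
the job is handed in; nothing more can be done
None
```

The job is handed in: the ring lies on the upper knuckle, and the arm holds the door still and upright with its upper knuckle on the ring, open square to within about 1°. The loose pin, dish and cup did not move.

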